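Close and clamp a two-part cup mould

ROBOT

A 6-joint arm with a two-finger parallel gripper is mounted at the origin on a cart in front of the work surface, level with it; the furniture and walls round the work are solid. World frame = base frame: x ahead of the robot, y to its left, z up, the work surface at z = 0. Lengths are in m, angles in rad, forces in N, time in s.
With the tool pointing down it reaches from about 0.375 to 0.975 m from the base axis. Payload 3.8 kg.
Tool frame: the origin (TCP) lies midway between the tips of the shut fingers; the grasp point (between the pads) lies 19 mm behind it; z points along the fingers, y is the line along which they close (so a half turn about z gives the same grasp; the last joint's range is limited). The gripper opens to 85 mm and grips with 20 to 120 N. Pads are 22 mm wide; open, the fingers measure 114 mm over their backs; the gripper's body (76 mm by 85 mm) begins 54 mm behind the grasp point. The pads swing forward as they close: fully open they stand 13 mm farther back than shut.
Start: joints at [1.291, 0.264, 1.604, -0, 1.274, -0.037], TCP at [0.162, 0.655, 0.231] pointing down, gripper open.
Joint ranges: [-2.63, 2.63], [-0.94, 2.18], [0.31, 2.57], [-1.31, 4.45], [0, 2.66], [-2.55, 2.55]. Speed limits (rad/s): [2.57, 2.57, 3.14, 3.14, 3.14, 3.14].

INTERFACE

Orientations are given as a unit quaternion [w, x, y, z].
In Python, from bench import bot, jaws, get_image, get_calibration gives the robot as it stands. The module is installed in compiled form; this text tells all that it offers. Calls block until the motion is done:
- bot.goto(position, orientation): joint-space move of the TCP to a pose.
- bot.move_l(position, orientation=None, vel=0.15): straight line of the TCP; orientation=None keeps the orientation; vel is the mean speed in m/s.
- bot.set_joints(angles): joint-space move.
- jaws.let_go() and jaws.close(force=None): open the fingers fully, or close them until they stop; force is the grip in N (None keeps the last).
- bot.wait(seconds).
- bot.inverse_kinematics(position, orientation): joint angles nearest the present ones, or None.
- bot.sense(): the state.
- get_image(name): name is "side" or "top"; returns (picture, depth): 420x560x3 uint8, red, green, blue; 420x560 float32, m along the optical axis (not along the pixel's ray), 0 where there is no reading.
- get_calibration(name): a dict with "fx", "fy", "cx", "cy" (pixels), "eye" and "orientation" of the camera in the world. Camera axes: x right, y down, z forward; pixel columns grow to the right and rows downward; lengths in m; the calibration is good to about 2 mm. A picture is of the moment at which its call begins. get_calibration takes no time and is no camera call.
A pose or a line that the arm cannot do raises bot.MotionError and nothing moves.
- bot.close_job(): hands the job in; it is judged then, once.
The state is a dict: "t": time; "joint_positions": joint angles; "joint_vel": joint speeds; "joint_efforts": joint torques, N m; "tool_pos": TCP position; "orientation": TCP orientation; "ft_force": force on the tool from outside, world axes, zero at the start; "torque": the same for the moment, N m; "finger_gap": finger opening in m; "grip_force": force on a finger pad.
Only numpy, scipy, OpenCV 4.12 (cv2) and the standard library are available. Lean on these libraries where they do the work, as an engineer would, in place of code of your own. Each camera call takes 0.05 s, during which the arm holds its last target. There are 200 camera calls.

TASK

Close the two-part plaster cup mould on the clamping board, only by pushing with the fingers: do not grip or lift anything. Push the loose half along between its guide battens until its end is up against the wooden end stop, so that it faces the fixed half; then push the toggle clamp's lever over, past centre, until it snaps down into its locked position and the plunger holds the two halves tightly shut. Leave the cups, the needle tool and the calipers standing about as they are.

Things in the scene. Friction and masses are not known exactly. Their poses are not given: they have to be found in the camera images.
- mould_board: Fixed plywood board 330 x 265 x 12 mm carrying the mould and clamp. Origin: its underside, below the middle of the closed mould's parting plane. x: the clamp's pushing direction (roughly the robot's left), y: roughly towards the robot, z up. Spans x -235..95, y -75..190 mm. All 'board' coordinates below are in this frame, in mm.
- fixed_face (a point): Middle of the fixed plaster half's mating face (board 0, 0, 54.5), which looks to board -x. That half fills board x 0..55, y -60..60, z 12..97; two round locating knobs stand 6 mm proud of its face (y 47, z 37 and y -47, z 72).
- stop_face (a point): Middle of the wooden end stop's face that the loose half meets (board -38, -60, 27), looking to board +y. The stop fills board x -75..55, y -78..-60, z 12..42. Two guide battens (z 12..24) lead the loose half to it: inner edges at board x -71 (y 28..188) and x -6 (y 73..188).
- mould_half: Loose plaster half, 55 (x) x 120 (y) x 85 (z) mm, 0.35 to 0.7 kg; half a cup cavity in its mating face (own x = +27.5). Origin: centre of underside; axes nearly parallel to the board's. Starts between the battens at board x about -38, y 60..90. At the stop: board y 0. Closed: board -27.5, 0, 12. Push on its free end (own y = +60 face, 55 mm wide) towards board -y.
- clamp_lever (a joint): Lever angle, rad: 0 open (leaning 40 degrees back, away from the mould), 0.70 upright, dead centre 1.40, 1.57 locked (leaning 50 degrees forward over the plunger, at its stop). It stays by itself at both ends; let go between about 0.9 and 1.4 with the mould in place, the sprung tip pushes it back to about 0.9. Driving the knob over takes less than 5 N.
- lever_pivot (a point): Lever axis (board -165, 0, 50). The lever swings about board y in the upright plane board y = 0, knob moving towards the mould. The steel clamp body on its wooden riser fills board x -210..-86, y -25..25, up to z 66.
- lever_knob (a point): Centre of the black ball knob (22 mm across) on the lever's end, 100 mm from the pivot; it moves with the lever. Under the knob the lever is a round bar 9 to 14 mm thick.
- clamp_tip: Rubber tip of the plunger, 18 mm across, 10 mm long, at board y 0, z 50; origin at the centre of its face, which stands at board x -73 when open and moves 21 mm towards the mould as the lever is thrown. Sprung: presses about 25 N on the closed mould.
- small_cup1: Small unglazed cup, 66 mm across, 52 mm high, on the bench left of the board; origin at the centre of its underside. To be left alone.
- small_cup3: Small unglazed cup, 67 mm across, 48 mm high, on the bench left of the board; origin at the centre of its underside. To be left alone.
- small_cup2: Small unglazed cup, 62 mm across, 55 mm high, standing on the board's left front corner (about board x 52, y 125 mm); origin at the centre of its underside. To be left alone.
- needle_tool: Needle tool with a red handle, 12 x 160 x 12 mm, lying aslant on the board in front of the clamp (about board x -162, y 128 mm); origin at its middle, long axis y. To be left alone.
- calipers: Wooden calipers, 89 x 166 x 16 mm, lying on the bench right of the board; origin at the middle of the underside. To be left alone.
Things that resemble listed ones, but are neither listed nor needed, are in the scene too. Leave any purple or turquoise look-alike of the mould_half alone.

How it is judged:
By the outcome, as a careful person would: the job done as asked, in the order asked, and still so for the second after the job is handed in, with the robot touching nothing.
It also fails if it takes over 51 s, if anything falls off the work surface, if the arm or the gripper's body presses on something with over 40 N, if the wrist force passes 120 N, or if a joint passes its speed limit or range.

## Working session

There is one attempt and no reset: what is moved stays moved. The work goes in short steps, each a Python script; the robot and the scene stay as the last script left them, time stands still between calls to the robot, and variables do not carry over. Pictures are saved under pics/ and viewed, at most 10 in all, crops included, and the job is handed in when it is done.

```bash
mkdir -p pics; cat > h.py <<'E'
import numpy as np, cv2
from scipy.spatial.transform import Rotation as R
from bench import bot, jaws, get_image, get_calibration
def rot(q): return R.from_quat([q[1],q[2],q[3],q[0]]).as_matrix()
def cloud(name):
    p,d=get_image(name); c=get_calibration(name)
    v,u=np.mgrid[:420,:560]
    P=np.stack([(u-c['cx'])/c['fx']*d,(v-c['cy'])/c['fy']*d,d],-1)@rot(c['orientation']).T+np.array(c['eye'])
    P[d==0]=np.nan
    return p,P
E
python3 - <<'E'
from h import *
for n in('top','side'):
    p,P=cloud(n); cv2.imwrite(f'pics/{n}0.png',p[...,::-1]); np.savez(f'{n}0.npz',p=p,P=P); print(n,get_calibration(n))
s=bot.sense();print(s['t'],s['tool_pos'],s['orientation'])
E
```

```text
top {'fx': 385.3914168862938, 'fy': 385.3914168862938, 'cx': 276.8219832835068, 'cy': 210.55092174901952, 'eye': array([0.4417937 , 0.01959107, 1.08293483]), 'orientation': array([ 0.01324574, -0.69641902,  0.71690402, -0.02955894])}
side {'fx': 493.9253207015449, 'fy': 493.9253207015449, 'cx': 274.6549565318113, 'cy': 212.2857068012605, 'eye': array([-0.11374969, -1.05531904,  0.8864579 ]), 'orientation': array([-0.4659765 ,  0.84676774, -0.22266564,  0.12755513])}
0.1 [0.16208589 0.65454786 0.23005941] [-1.71513744e-04  1.21118566e-01  9.92637494e-01 -1.03417000e-03]
```

View pics/top0.png

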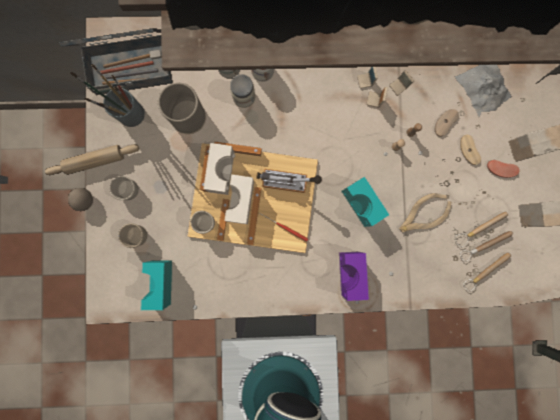

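View pics/side0.png

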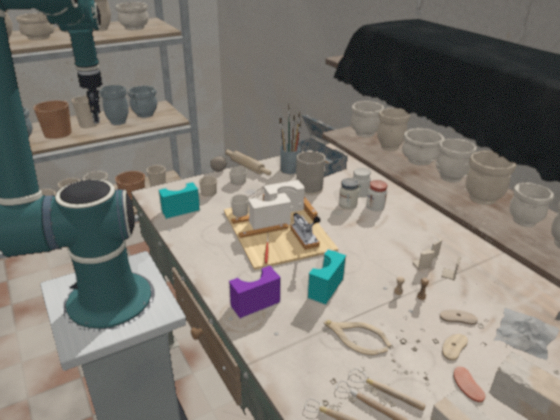

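The top view shows the fixed half at about (217,167), the loose half at (238,198), the clamp at (285,180) with its knob at (318,179), and the small cup on the board at (203,222). The side view shows the same layout, with the clamp open. Next I'll measure the board and both halves.

```bash
python3 - <<'E'
import numpy as np,cv2
for n in('top','side'):
    d=np.load(n+'0.npz');p,P=d['p'],d['P'];z=P[...,2]
    box=(P[...,0]>.35)&(P[...,0]<.72)&(P[...,1]>-.15)&(P[...,1]<.27)
    def rect(m,name,amin=60):
        k,l,st,_=cv2.connectedComponentsWithStats(m.astype(np.uint8))
        for i in range(1,k):
            if st[i,4]<amin: continue
            q=P[l==i]; r=cv2.minAreaRect((q[:,:2]*1000).astype(np.float32))
            print(n,name,st[i,4],'c',np.round(r[0],1),'size',np.round(r[1],1),'ang',round(r[2],2),'z',np.round(np.median(q[:,2])*1000,1))
    rect(box&(z>.085)&(z<.105)&(p.min(-1)>110),'plaster')
    hsv=cv2.cvtColor(p,cv2.COLOR_RGB2HSV)
    rect(box&(z>.005)&(z<.019)&(hsv[...,1]>70),'board',300)
    rect(box&(P[...,1]<.12)&(z>.04)&(z<.14)&(p.max(-1)<60),'dark',5)
    rect(box&(z>.06)&(z<.075)&(P[...,1]<.1),'clamp',10)
p=np.load('top0.npz')['p'];cv2.imwrite('pics/topc.png',cv2.resize(p[130:265,175:345,::-1],None,fx=4.4,fy=4.4,interpolation=cv2.INTER_CUBIC))
E
```

```text
top plaster 757 c [618.6 147. ] size [ 55.5 121. ] ang 80.31 z 95.6
top plaster 741 c [535.1  94.5] size [ 55.2 120.2] ang 80.01 z 95.7
top board 1240 c [564.6 172. ] size [104.2 264.9] ang 80.43 z 10.7
top board 5283 c [537.8  13.7] size [235.4 264.9] ang 80.41 z 11.0
top dark 5 c [599.8  42.5] size [2.5 8.8] ang 71.19 z 55.9
top dark 42 c [ 575.9 -102.6] size [21.6 14.6] ang 60.72 z 133.3
top clamp 63 c [587.5 -36.5] size [36.8 25.4] ang 79.97 z 66.0
top clamp 22 c [584.2 -55. ] size [14.8  8.6] ang 80.64 z 69.6
side plaster 788 c [572.8 120.2] size [134.6 195.2] ang 79.97 z 97.3
side board 2424 c [539.7  56. ] size [331.2 264.3] ang 80.26 z 13.3
side dark 20 c [ 566.8 -109.6] size [ 8.  11.4] ang 50.54 z 133.0
side clamp 155 c [526.7  70.9] size [ 23.6 122.6] ang 72.94 z 67.5
side clamp 12 c [593.5  23.8] size [12.  18.3] ang 2.85 z 62.2
side clamp 37 c [575.4 -34.2] size [33.2 25.7] ang 28.06 z 66.6
```

View pics/topc.png

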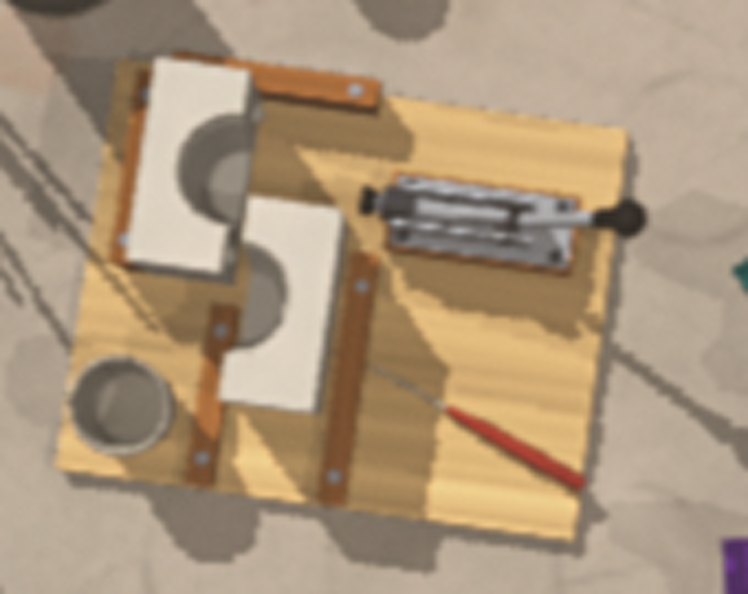

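```bash
cat >> h.py <<'E'
O=np.array([.613,.119,0]); a=np.radians(80.2)
ex=np.array([np.cos(a),np.sin(a),0]); ey=np.array([-np.sin(a),np.cos(a),0])
def W(x,y,z): return O+(x*ex+y*ey)/1000+np.array([0,0,z/1000])
def quat(s):
    y=s*ey; z=np.array([0,0,-1.]); q=R.from_matrix(np.stack([np.cross(y,z),y,z],1)).as_quat()
    return np.array([q[3],q[0],q[1],q[2]])
def f():
    F=bot.sense()['ft_force']; return np.round([F@ex,F@ey,F[2]],1)
E
python3 - <<'E'
from h import *
c=[(abs(j[5]),s,j) for s in(1,-1) if (j:=bot.inverse_kinematics(W(-38,168,200),quat(s))) is not None]
for k in c: print(k[1],np.round(k[2],2))
s=min(c,key=lambda k:k[0])[1]; q=quat(s); print('s',s)
jaws.close(20)
bot.goto(W(-38,168,200),q); print(bot.sense()['t'])
bot.move_l(W(-38,168,50),q,vel=.2); F0=f(); print('free',F0)
bot.move_l(W(-38,90,50),q,vel=.07); print('push',f())
for y in np.arange(88,60,-2):
    bot.move_l(W(-38,y,50),q,vel=.03); F=f()-F0; print(y,F)
    if F[1]>12: break
T=bot.sense();d=(T['tool_pos']-O)*1000; print(T['t'],d@ex,d@ey)
p,P=cloud('top'); np.savez('top1.npz',p=p,P=P)
cv2.imwrite('pics/top1.png',cv2.resize(p[130:265,175:345,::-1],None,fx=4.4,fy=4.4,interpolation=cv2.INTER_CUBIC))
E
```

```text
-1 [ 0.19 -0.14  2.09 -0.    1.19  0.36]
s -1
3.0583
free [-0.4 -0.6  0.4]
push [0.  7.3 9.3]
88 [ 0.8 16.3 15.1]
5.475 -37.844117123006505 90.86712843084003
```

View pics/top1.png

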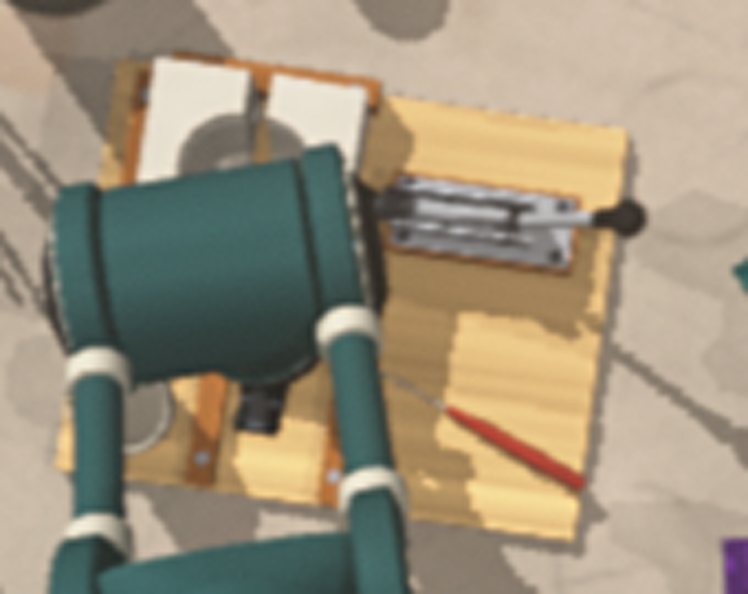

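The loose half's far end now looks close to the stop: its edge is at about (365,80), level with the fixed half's end. I'll measure the remaining gap from the cloud.

```bash
python3 - <<'E'
from h import *
d=np.load('top1.npz');p,P=d['p'],d['P'];Q=(P-O)*1000
x=Q@ex;y=Q@ey;z=Q[...,2]
m=(z>85)&(z<105)&(p.min(-1)>110)&(y<10)
for n,lo,hi in(('fixed',5,50),('loose L',-68,-50),('loose M',-50,-30),('loose R',-30,-12)):
    k=m&(x>lo)&(x<hi); print(n,np.sort(y[k])[:4].round(1),np.percentile(y[k],2).round(1),k.sum())
k=m&(y>-55)&(y<-20)
print('loose x',x[k&(x<-5)].min(),x[k&(x<-3)].max(), 'fixed x',x[k&(x>-3)].min(),x[k].max())
E
```

```text
fixed [-254.5 -254.2 -251.7 -251.2] -247.2 381
loose L [-59.6 -59.4 -59.2 -58.9] -59.1 107
loose M [-60.4 -59.7 -59.1 -58.8] -59.1 105
loose R [-251.4 -243.7 -237.3 -237.3] -237.3 127
loose x -870.8960895988404 -13.04739848694146 fixed x 0.9102935986349411 56.190493566721734
```

```bash
python3 - <<'E'
from h import *
q=quat(-1); F0=np.array([-.4,-.6,.4])
bot.move_l(W(-38,86.5,50),q,vel=.03); print('seat',f()-F0)
bot.move_l(W(-38,115,50),q,vel=.1)
bot.move_l(W(-38,125,200),q,vel=.25)
bot.goto(W(-278,0,200),q)
bot.move_l(W(-278,0,114),q,vel=.15); F0=f(); print(bot.sense()['t'],F0)
for ph in range(-45,56,5):
    r=np.radians(ph); s,c=np.sin(r),np.cos(r)
    if ph<=15: X,Z=-165+100*s-22, 50+100*c-14
    else: X,Z=-165+86*s-6*c-11, 50+86*c+6*s
    bot.move_l(W(X,0,Z),q,vel=.06); F=f()-F0; print(ph,F,end=' ')
    if np.linalg.norm(F)>30: print('STOP');break
    if ph in(0,):
        p,P=cloud('side');cv2.imwrite('pics/s1.png',p[...,::-1])
print(bot.sense()['t'])
p,P=cloud('side');cv2.imwrite('pics/s2.png',cv2.resize(p[140:280,190:370,::-1],None,fx=4,fy=4,interpolation=cv2.INTER_CUBIC))
E
```

```text
seat [ 2.6 20.  19.7]
8.7333 [-0.4  0.7  0.7]
-45 [ 0.2 -1.6 -0.2] -40 [ 0.5 -1.  -0.9] -35 [-0.2 -0.4 -0.2] -30 [-0.9 -0.5 -1.7] -25 [-0.3 -1.2 -0.9] -20 [-0.4 -0.8 -0.7] -15 [ 0.7 -1.7  0. ] -10 [-0.4 -1.3 -1.6] -5 [ 1.4 -0.5 -1.1] 0 [ 0.2 -0.4 -0.2] 5 [ 0.3 -0.8 -0.8] 10 [ 1.3 -0.9 -0.3] 15 [-0.7 -0.5 -0.4] 20 [-0.7 -0.7 -0.3] 25 [-0.7 -1.1  0.7] 30 [-1.  -1.2 -0.5] 35 [-0.3 -0.5 -0.4] 40 [ 0.7 -1.3 -0.5] 45 [ 0.4 -0.1 -1.1] 50 [ 0.7 -1.  -1.2] 55 [-5.6  1.9  8.5] 15.0167
```

View pics/s2.png

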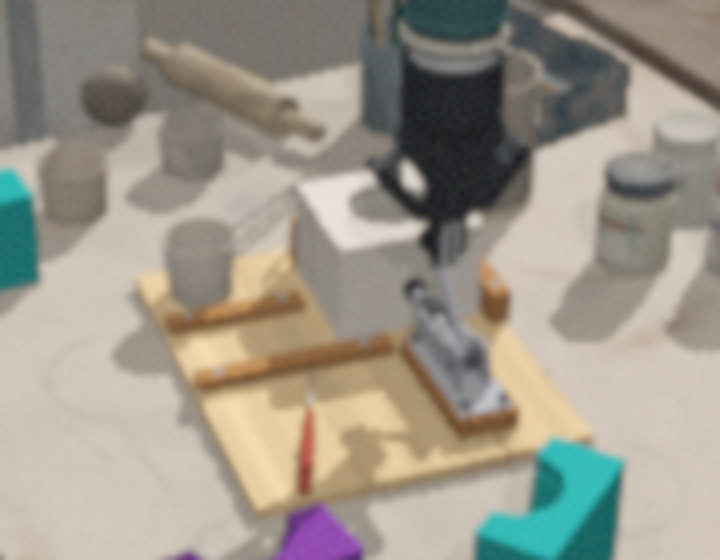

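The finger is at the end of its path above the lever, at about (445,250), and the halves look shut. I'll lift clear and check the lever and the gap.

```bash
python3 - <<'E'
from h import *
q=quat(-1)
d=(bot.sense()['tool_pos']-O)*1000
bot.move_l(W(d@ex-15,0,d[2]+60),q,vel=.15)
bot.goto(W(-230,160,250),q)
p,P=cloud('side');p2,P2=cloud('top'); print(bot.sense()['t'])
A=cv2.resize(p[170:270,220:350,::-1],(520,400),interpolation=cv2.INTER_CUBIC)
B=cv2.resize(p2[130:265,175:345,::-1],(504,400),interpolation=cv2.INTER_CUBIC)
cv2.imwrite('pics/chk.png',cv2.resize(np.hstack([A,B]),(800,312)))
Q=(P2-O)*1000;x=Q@ex;y=Q@ey;z=Q[...,2]
m=(z>85)&(z<105)&(p2.min(-1)>110)&(abs(y)<70)&(x>-75)&(x<65)
print('plaster',[np.percentile(v[m],[.5,99.5]).round(1) for v in(x,y)])
m=(abs(y)<25)&(z>98)&(z<170)&(x>-260)&(x<-40)
for a,b,c in zip(x[m],y[m],z[m]): print(f'{a:.0f},{b:.0f},{c:.0f}',end=' ')
E
```

```text
16.5917
plaster [array([-53.9,  55.8]), array([-59.9,  60.7])]
-44,-23,99 -48,-13,100 -51,-14,99 -48,-11,98 -83,-10,117 -85,-10,118 -88,-10,122 -81,-7,118 -83,-7,124 -86,-8,118 -88,-7,123 -91,-8,122 -93,-9,119 -79,-4,121 -81,-4,122 -84,-4,122 -86,-5,122 -89,-4,125 -91,-5,123 -94,-6,119 -96,-7,117 -48,-0,100 -79,-1,119 -82,-1,124 -84,-2,123 -87,-2,124 -89,-2,125 -92,-3,123 -94,-4,120 -96,-4,122 -99,-6,111 -101,-7,106 -43,3,98 -48,2,99 -77,1,117 -79,1,117 -82,1,122 -84,1,123 -87,1,123 -90,0,125 -92,-0,123 -94,-1,122 -97,-2,118 -99,-3,111 -101,-4,108 -104,-5,106 -106,-6,102 -80,4,120 -82,4,123 -85,4,124 -87,3,124 -90,2,121 -92,2,123 -95,2,122 -97,1,117 -99,-1,112 -102,-1,110 -104,-2,107 -107,-3,104 -109,-4,99 -41,9,99 -80,6,116 -83,6,119 -85,6,121 -88,5,121 -90,5,124 -93,5,123 -95,4,118 -97,3,114 -100,1,108 -102,1,110 -105,1,107 -107,0,106 -110,-1,102 -54,9,99 -83,8,119 -85,8,120 -88,7,119 -90,7,120 -93,7,119 -95,6,117 -98,5,112 -103,3,106 -105,3,104 -107,2,101 -110,1,99 -115,0,98 -44,13,99 -86,9,113 -88,10,117 -91,9,115 -93,8,112 -103,5,101 -105,4,99 -45,18,99 -53,20,98 -46,24,99
```

View pics/chk.png

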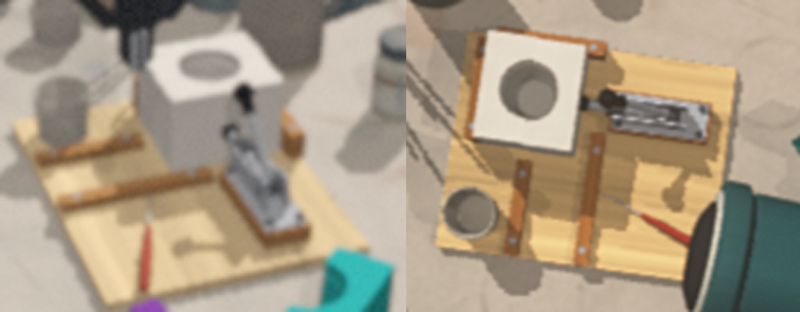

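The mould is shut: the plaster spans board x -54..56 and y -60..61, with a full round cavity at about (528,88). The knob is at board (-88, 0, 114), which is the locked position. Nothing else has moved, and the arm is clear.

```bash
python3 -c "
from bench import bot
bot.wait(.3);print(bot.close_job())"
```

```text
the job is handed in; nothing more can be done
None
```

The mould is closed with the loose half at its end stop and the toggle clamp locked, and the job was handed in at about 17 s; the cups, needle tool and calipers were left alone.

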